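Set the seed counter's gate and hold its recessed store button

ROBOT

A 6-joint arm with a two-finger parallel gripper is mounted at the origin on the work surface. World frame = base frame: x ahead of the robot, y to its left, z up, the work surface at z = 0. Lengths are in m, angles in rad, forces in N, time in s.
With the tool pointing down it reaches from about 0.325 to 0.85 m from the base axis. Payload 15.5 kg.
Tool frame: the origin (TCP) lies midway between the tips of the shut fingers; the grasp point (between the pads) lies 19 mm behind it; x points along the fingers, y is the direction in which the jaws open and shut, and the axes are right-handed (so a half turn about x gives the same grasp; the last joint's range is limited). The gripper opens to 91 mm and grips with 3 to 60 N. Pads are 32 mm wide; open, the fingers measure 118 mm over their backs; the gripper's body (76 mm by 178 mm) begins 60 mm behind the grasp point.
Start: joints at [-1.319, 0.494, 1.345, -0, 1.302, -0.096], TCP at [0.212, -0.588, 0.214] pointing down, gripper open.
Joint ranges: [-2.91, 2.91], [-0.82, 2.16], [0.22, 2.67], [-1.22, 4.37], [0.12, 2.79], [-3.08, 3.08]. Speed limits (rad/s): [1.89, 1.89, 2.57, 3.01, 3.01, 3.01].

INTERFACE

Orientations are given as a rotation vector (axis times angle).
In Python, from station import env gives the robot as it stands.
- The arm moves only by the shell command python3 -m crank 'ROWS'. ROWS is text: rows parted by semicolons, each of 7 numbers parted by spaces: the opening, from 0 (shut) to 1 (fully open), then the shift along the tool's x, y, z in mm, then the turn, a rotation vector about the tool's x, y, z in degrees. A call has exactly 10 rows; each row is the pose to reach, as a shift and turn from the pose measured when the call began, along the tool's axes at that moment; what a row does not reach only later rows make up. A row lasts 1/12 s, in which the tool goes at most 41.7 mm and 7.16 degrees, less where a joint would pass 70% of its speed; a pose out of reach is approached as far as the arm can. A call with a gripper value outside its range is refused whole. The fingers move at their own pace and stop on an object; the grip force is fixed at half the most. Time passes only in rows, so rows that repeat a pose let the fingers close, or fill a call up. It gives the time, the measured TCP pose, the force and the opening at its end, in the units of the state.
- env.get_obs(): the state, without advancing time (a new reading comes with each control period).
- env.grab_frame(name): name is "side" or "top" or "wrist"; returns a dict with "frame" (480x640x3 uint8, red, green, blue), "z_map" (480x640 float32, m along the optical axis (not along the pixel's ray), 0 where there is no reading), "camera_matrix" (3x3 intrinsics, pixels), "k1" (the pictures are not rectified: a ray, as slopes to the right and down, at radius r is drawn at 1 + k1 r^2 times it, then the intrinsics apply), "pose" (4x4, takes a point from camera to world coordinates). Camera axes: x right, y down, z forward; pixel columns grow to the right and rows downward; lengths in m; the calibration is good to about 2 mm. A picture is of the moment at which its call begins.
- env.close_job(): hands the job in, once; it reports no verdict.
The state is a dict: "time": time; "q": joint angles; "dq": joint speeds; "joint_efforts": joint torques, N m; "ee_pos": TCP position; "ee_rot": TCP orientation; "wrist_force": force on the tool from outside, world axes, zero at the start; "wrist_torque": the same for the moment, N m; "gripper_width": finger opening in m.
Only numpy, scipy, OpenCV 4.12 (cv2) and the standard library are available. Lean on these libraries where they do the work, as an engineer would, in place of code of your own. Each camera call takes 0.05 s, during which the arm holds its last target.

TASK

Set the gate of the seed counter: turn its black handwheel clockwise (seen from above; a bit over half a turn at most, over several grasps) until the white line on the wheel points at the long black index mark on the housing, and let go of the wheel. Then take the dibber with the straight handle out of the wooden rack, reach its thin steel shaft through the round hole in the counter's top and press the recessed button fully down with it. Finish while still gripping the dibber and holding the button down, with the wheel still on its mark and the ball-handled dibber, the mug and the packet box left where they were.

Things in the scene. Friction and masses are not known exactly. Their poses are not given: they have to be found in the camera images.
- counter: Seed counter, fixed to the bench: white-topped grey housing 240 (x) x 300 (y) x 85 mm high, origin at the centre of its underside, front (with outlet chute) to its -x, z up; flat top at z = 85 mm. On the top: the handwheel (axis at x -45, y +80 mm), the aperture (x -45, y -80 mm), a closed round metal hopper behind them (centre x +70, y 0, 88 mm across, 53 mm tall). It stands at any yaw within about 0.3 rad, left or right of the rack.
- wheel (a joint): Angle of the handwheel in rad, growing as it turns clockwise seen from above; 4.0 when the white line points at the index mark (needed: 4.0 within 0.13). Stops at 0 and 4.7; starts 2.3 to 3.7 short of the mark. Light friction (about 0.1 N m); it stays where it is left.
- wheel_top (a point): Centre of the handwheel's upper face, on its vertical axis. The wheel is a plain round black wheel 56 mm across, its rim 22 mm high (from 18 to 40 mm above the housing's top) on a 24 mm thick stem, free all round; it can be gripped across its diameter from above at any yaw. A white radial line (23 mm long, 5 mm wide) runs on its upper face from near the axis to the rim. The point's x axis points along that line.
- index_mark (a point): Inner end of the black index mark, a flat strip 24 mm long and 5 mm wide on the housing's top that points at the wheel's axis, on the counter's front (-x) side; 35 mm from the wheel's axis. Shorter grey ticks stand either side of it.
- aperture (a point): Centre of the mouth of the round hole in the counter's top: 16 mm across, vertical, its mouth ringed by a flat black bezel 28 mm across and 1 mm high, with the button 20 mm down inside. z up.
- button_top (a point): Centre of the top face of the recessed white button (14 mm across), 20 mm below the housing's top when not pressed; it moves down with the button.
- button (a joint): How far the button is pressed, in m: 0 up, 0.008 fully down at its stop (needed: more than 0.0055). Spring: 2 N to start, 6 N fully down; it springs back when let go.
- rack: Fixed wooden rack, 170 (x) x 70 (y) x 90 mm high, origin at the centre of its underside. Its top plate (12 mm thick, upper face at 90 mm) has two 20 mm holes, at x -45 and x +45 mm, in which the two dibbers stand; which is in which varies.
- dibber: The straight-handled dibber (planting pin), about 60 g, loose, standing upright in the rack. Origin at the centre of the underside of its flange (32 mm across, 6 mm thick), which lies on the rack's top plate; z up along its length. Above the flange a straight round wooden handle 18 mm across, from 6 to 81 mm above the origin; below it a steel shaft 8 mm across reaching 70 mm down to a flat tip.
- dibber_handle (a point): Middle of the straight handle, on its axis, 43.5 mm above the dibber's origin: where to grip.
- dibber_tip (a point): Centre of the flat lower end of the steel shaft, 70 mm below the dibber's origin.
- ball_dibber: The other dibber, with a ball handle 38 mm across (its top 53 mm above the rack's plate) and a thick wooden shaft 16 mm across and 62 mm long. Not to be moved. Origin at the centre of the underside of its flange.
- mug: White mug, 80 mm across, 90 mm high, standing on the bench to one side. Not to be moved. Origin at the centre of its underside.
- packet_box: Cardboard box of seed packets, 120 x 160 x 70 mm, on the bench to the other side. Not to be moved. Origin at the centre of its underside.
There are look-alikes about, which are no part of the job. What is shaped like the dibber but yellow is not meant.

How it is judged:
By the outcome, as a careful person would: the job done as asked, in the order asked, and still so for the second after the job is handed in, while the arm keeps its last pose, push and grip.
It also fails if it takes over 58 s, if anything falls off the work surface, if the arm or the gripper's body presses on something with over 40 N, if the wrist force passes 120 N, or if a joint passes its speed limit or range.

## Working session

There is one attempt and no reset: what is moved stays moved. The work goes in short steps, Python scripts to look and compute and a shell command to move; the robot and the scene stay as the last step left them, time stands still between calls to the robot, and variables do not carry over. Pictures are saved under pics/ and viewed, and the job is handed in when it is done.

```bash
mkdir -p pics; ls; cat > h.py <<'E'
import numpy as np, cv2, pickle
from station import env
from scipy.spatial.transform import Rotation as R
def grab(n):
    f=env.grab_frame(n); pickle.dump(f,open(f'pics/{n}.pkl','wb')); return f
def load(n): return pickle.load(open(f'pics/{n}.pkl','rb'))
def save(f,name,crop=None,s=1):
    im=f['frame'][:,:,::-1]
    if crop: x0,y0,x1,y1=crop; im=im[y0:y1,x0:x1]
    cv2.imwrite('pics/'+name,cv2.resize(im,None,fx=s,fy=s,interpolation=cv2.INTER_CUBIC))
def ray(f,u,v):
    K=f['camera_matrix'];k=f['k1']
    d=np.array([(u-K[0,2])/K[0,0],(v-K[1,2])/K[1,1]]);p=d.copy()
    for _ in range(30): p=d/(1+k*(p@p))
    return np.array([p[0],p[1],1.])
def at_depth(f,u,v,z=None):
    if z is None: z=f['z_map'][int(round(v)),int(round(u))]
    T=f['pose'];return T[:3,:3]@(ray(f,u,v)*z)+T[:3,3]
def at_z(f,u,v,h):
    T=f['pose'];d=T[:3,:3]@ray(f,u,v);o=T[:3,3];return o+d*(h-o[2])/d[2]
def proj(f,P):
    T=f['pose'];p=T[:3,:3].T@(np.asarray(P)-T[:3,3]);x=p[:2]/p[2];x=x*(1+f['k1']*(x@x));K=f['camera_matrix']
    return np.array([K[0,0]*x[0]+K[0,2],K[1,1]*x[1]+K[1,2]])
def st():
    o=env.get_obs();r=np.array(o['ee_rot']);M=R.from_rotvec(r).as_matrix()
    print('t',o['time'],'q',np.round(o['q'],3),'p',np.round(o['ee_pos'],4),'f',np.round(o['wrist_force'],1),'w',round(o['gripper_width'],4));print(np.round(M,3));return np.array(o['ee_pos']),M
def delta(target,Rt=None):
    o=env.get_obs();M=R.from_rotvec(o['ee_rot']).as_matrix()
    print('shift mm',np.round(M.T@(np.array(target)-o['ee_pos'])*1000,1))
    if Rt is not None: print('turn deg',np.round(np.degrees(R.from_matrix(M.T@Rt).as_rotvec()),2))
def down(yaw): # tool y axis at yaw, x down
    x=np.array([0,0,-1.]);y=np.array([np.cos(yaw),np.sin(yaw),0]);return np.stack([x,y,np.cross(x,y)],1)
E
python3 - <<'E'
from h import *
st()
for n in['top','side','wrist']:
    f=grab(n);save(f,n+'0.png');print(n,np.round(f['pose'],3).tolist(),f['camera_matrix'][0,0],f['k1'])
E
```

```text
pics
t 0.0 q [-1.319  0.494  1.346 -0.     1.302 -0.095] p [ 0.2123 -0.5874  0.2133] f [-0.2  0.6 -0.4] w 0.0912
[[-0.     0.34  -0.94 ]
 [ 0.001 -0.94  -0.34 ]
 [-1.    -0.001 -0.   ]]
top [[0.004, -0.995, 0.101, 0.373], [-1.0, -0.006, -0.016, 0.004], [0.016, -0.101, -0.995, 1.381], [0.0, 0.0, 0.0, 1.0]] 446.3726410265289 -0.09723487895393151
side [[0.967, -0.174, 0.184, 0.248], [-0.253, -0.66, 0.707, -0.996], [-0.001, -0.731, -0.683, 1.042], [0.0, 0.0, 0.0, 1.0]] 516.637747548586 -0.15323550332230593
wrist [[0.34, -0.899, -0.277, 0.291], [-0.94, -0.325, -0.099, -0.56], [-0.001, 0.294, -0.956, 0.383], [0.0, 0.0, 0.0, 1.0]] 388.53382581780386 -0.0788019831794997
```

View pics/top0.png

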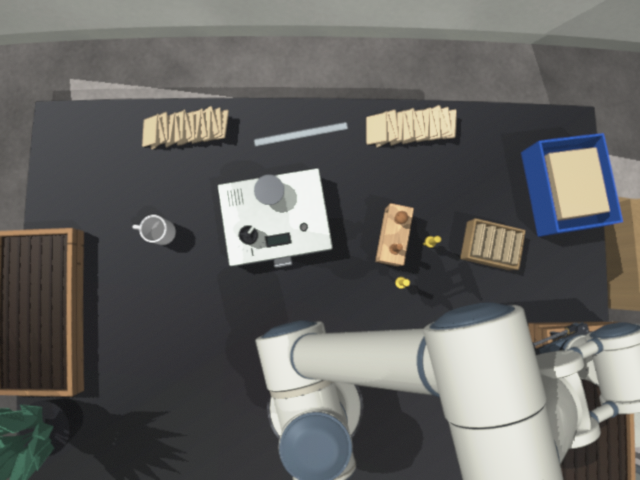

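View pics/side0.png

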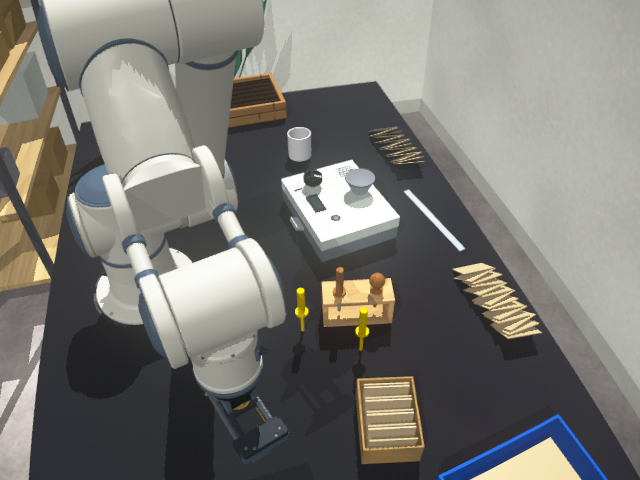

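View pics/wrist0.png

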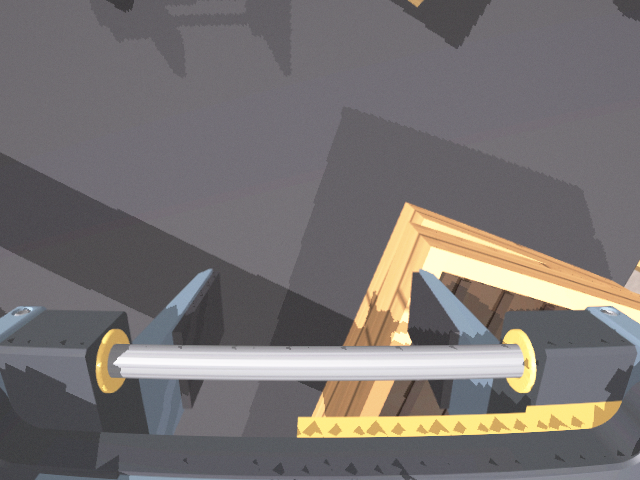

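The top view shows the counter centred near (275,217), its wheel near (249,236) and the aperture near (304,227). The rack is near (396,236), with yellow look-alikes at (432,241) and (403,283). In the side view the straight handle is at (340,280) and the ball at (377,281).

```bash
python3 - <<'E'
from h import *
f=load('top');save(f,'c1.png',(205,160,345,275),5.5)
save(f,'c2.png',(360,190,460,310),5)
g=load('side');save(g,'c3.png',(270,150,410,360),3)
E
```

```text
(no output)
```

View pics/c1.png

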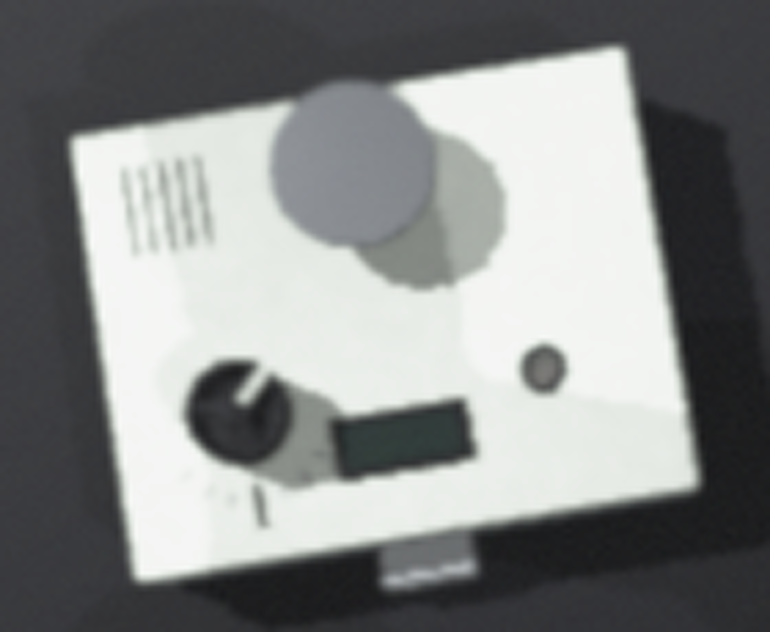

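View pics/c2.png

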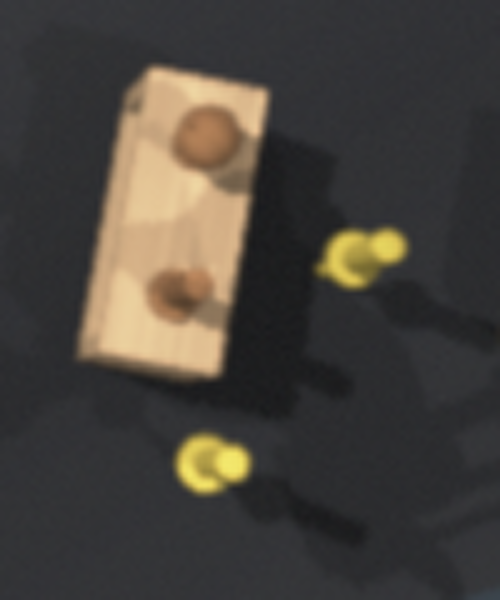

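View pics/c3.png

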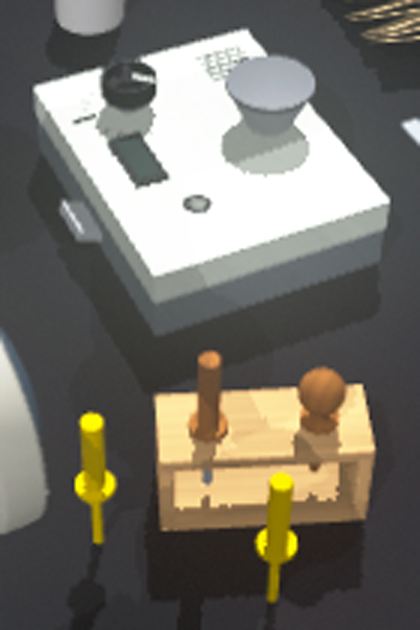

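```bash
cat > m1.py <<'E'
from h import *
f=load('top')
c=lambda x,y,h,s=5.5,o=(205,160):at_z(f,(x+.5)/s-.5+o[0],(y+.5)/s-.5+o[1],h)
C=np.array([c(72,137,.085),c(625,47,.085),c(700,489,.085),c(135,582,.085)])
print('corners',C.round(4).tolist());print([np.linalg.norm(C[i]-C[(i+1)%4]).round(4) for i in range(4)])
ex=(C[0]-C[3])+(C[1]-C[2]);yaw=np.arctan2(ex[1],ex[0]);ey=(C[0]-C[1])+(C[3]-C[2]);print('yaw',yaw,np.arctan2(-ey[0],ey[1]))
yaw=(yaw+np.arctan2(-ey[0],ey[1]))/2
ctr=C.mean(0);M=np.array([[np.cos(yaw),-np.sin(yaw)],[np.sin(yaw),np.cos(yaw)]])
for n,l in dict(wheel=(-45,80),ap=(-45,-80),hop=(70,0),mark=(-80,80)).items(): print(n,(ctr[:2]+M@np.array(l)/1000).round(4))
w=c(239,413,.125);print('wheel img',w.round(4),'ap img',c(543,368,.085).round(4))
print('mark',c(258,488,.085).round(4),c(264,526,.085).round(4))
a=c(243,402,.125);b=c(270,366,.125);d=b-a;print('line',a.round(4),b.round(4),np.linalg.norm(d),'dir',np.arctan2(d[1],d[0]))
k=lambda x,y,h:c(x,y,h,5,(360,190))
print('rack top',[k(*p,.09).round(4).tolist() for p in[(152,67),(270,90),(220,378),(80,355)]])
print('flange',k(177,297,.096).round(4),'handle top',k(195,279,.171).round(4),'ball',k(207,135,.13).round(4))
print('yellow',k(350,258,.07).round(4),k(205,463,.07).round(4))
for p in [(432,241),(438,239),(403,283),(396,249),(401,217),(304,227),(249,236),(270,187),(156,232)]: print(p,at_depth(f,*p).round(4))
E
python3 m1.py
```

```text
corners [[0.6636, 0.2901, 0.085], [0.7147, -0.0076, 0.085], [0.4754, -0.0485, 0.085], [0.4245, 0.2497, 0.085]]
[np.float64(0.3021), np.float64(0.2427), np.float64(0.3025), np.float64(0.2425)]
yaw 0.16815537542816675 0.16959809973436082
wheel [0.5118 0.1922]
ap [0.5386 0.0345]
hop [0.6386 0.1327]
mark [0.4772 0.1864]
wheel img [0.5102 0.1905 0.125 ] ap img [0.5395 0.0352 0.085 ]
mark [0.4747 0.1855 0.085 ] [0.4545 0.182  0.085 ]
line [0.5159 0.1885 0.125 ] [0.5346 0.175  0.125 ] 0.0231420908581381 dir -0.6260677937693183
rack top [[0.6103, -0.2195, 0.09], [0.5972, -0.2896, 0.09], [0.4273, -0.2572, 0.09], [0.4405, -0.1754, 0.09]]
flange [ 0.474  -0.2314  0.096 ] handle top [ 0.4781 -0.2277  0.171 ] ball [ 0.564  -0.2436  0.13  ]
yellow [ 0.4998 -0.3405  0.07  ] [ 0.3781 -0.2517  0.07  ]
(432, 241) [ 0.4959 -0.3352  0.1169]
(438, 239) [ 0.4982 -0.3429  0.1522]
(403, 283) [ 0.3756 -0.2429  0.1495]
(396, 249) [ 0.4695 -0.2235  0.1542]
(401, 217) [ 0.5606 -0.2407  0.1445]
(304, 227) [0.5403 0.0336 0.067 ]
(249, 236) [0.5065 0.1878 0.1241]
(270, 187) [0.6454 0.1295 0.1363]
(156, 232) [0.5298 0.497  0.0079]
```

The measurements agree with the given sizes: the counter edges come out at 302 and 242.5 mm, and the line is 23.1 mm long. The wheel needs about 2.35 rad clockwise. The last joint can do that in one grasp.

```bash
python3 - <<'E'
from h import *
st();delta((.511,.191,.215),down(1.45))
E
```

```text
t 0.15 q [-1.319  0.494  1.346  0.     1.303 -0.096] p [ 0.2124 -0.5875  0.2135] f [-0.2  0.1  0.7] w 0.0913
[[-0.     0.34  -0.94 ]
 [ 0.001 -0.94  -0.34 ]
 [-1.    -0.001 -0.   ]]
shift mm [  -0.9 -630.7 -545.5]
turn deg [-1.5321e+02 -7.0000e-02  1.0000e-02]
```

```bash
python3 -m crank '1 -15 -631 -545 -153 0 0;1 -15 -631 -545 -153 0 0;1 -15 -631 -545 -153 0 0;1 -15 -631 -545 -153 0 0;1 -15 -631 -545 -153 0 0;1 -15 -631 -545 -153 0 0;1 -15 -631 -545 -153 0 0;1 -15 -631 -545 -153 0 0;1 -15 -631 -545 -153 0 0;1 -15 -631 -545 -153 0 0'; python3 - <<'E'
from h import *
st();delta((.511,.191,.215),down(1.45))
E
```

```text
time: 0.98
ee_pos: [0.3614, -0.1968, 0.2216]
ee_rot: [1.186, 1.224, -1.185]
wrist_force: [1.2, -0.5, -0.9]
gripper_width: 0.0915
t 0.9833 q [-6.450e-01  1.830e-01  1.824e+00  1.000e-03  1.135e+00 -6.760e-01] p [ 0.3614 -0.1968  0.2216] f [ 1.2 -0.5 -0.9] w 0.0915
[[ 0.     0.999  0.032]
 [ 0.     0.032 -0.999]
 [-1.     0.    -0.   ]]
shift mm [   6.8  161.8 -382.8]
turn deg [-8.126e+01 -0.000e+00 -4.000e-02]
```

```bash
python3 -m crank '1 7 162 -383 -81 0 0;1 7 162 -383 -81 0 0;1 7 162 -383 -81 0 0;1 7 162 -383 -81 0 0;1 7 162 -383 -81 0 0;1 7 162 -383 -81 0 0;1 7 162 -383 -81 0 0;1 7 162 -383 -81 0 0;1 7 162 -383 -81 0 0;1 7 162 -383 -81 0 0'; python3 - <<'E'
from h import *
st();delta((.511,.191,.215),down(1.45))
f=grab('wrist');save(f,'w1.png')
E
```

```text
time: 1.82
ee_pos: [0.5109, 0.1925, 0.2147]
ee_rot: [0.226, 1.559, -0.226]
wrist_force: [0.8, -0.6, -0.2]
gripper_width: 0.0915
t 1.8167 q [ 0.251  0.382  1.541  0.     1.219 -1.032] p [0.5109 0.1925 0.2147] f [ 0.8 -0.6 -0.2] w 0.0915
[[ 0.     0.284  0.959]
 [ 0.     0.959 -0.284]
 [-1.     0.     0.   ]]
shift mm [-0.3 -1.4  0.5]
turn deg [-9.59  0.01 -0.02]
```

View pics/w1.png

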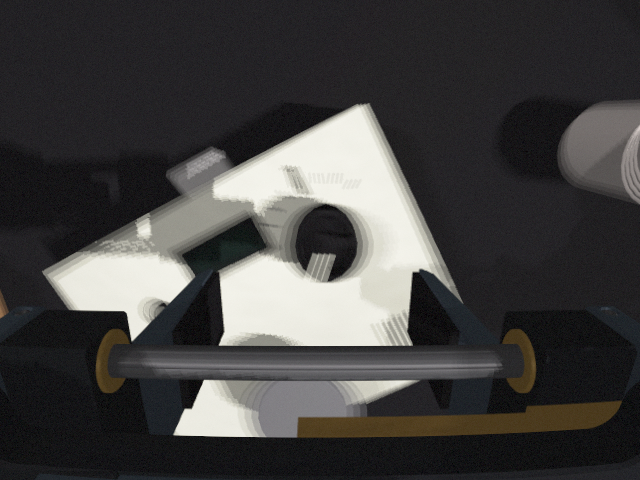

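The image is motion-blurred, with the wheel near (325,243) between the fingers. I'll take it again.

```bash
python3 - <<'E'
from h import *
st()
f=grab('wrist');f=grab('wrist');save(f,'w2.png',(200,120,460,320),3)
E
```

```text
t 1.8667 q [ 0.258  0.387  1.533  0.003  1.219 -1.037] p [0.5135 0.1983 0.2146] f [-2.3  3.8 -0.6] w 0.0912
[[ 0.002  0.273  0.962]
 [ 0.003  0.962 -0.273]
 [-1.     0.004  0.001]]
```

View pics/w2.png

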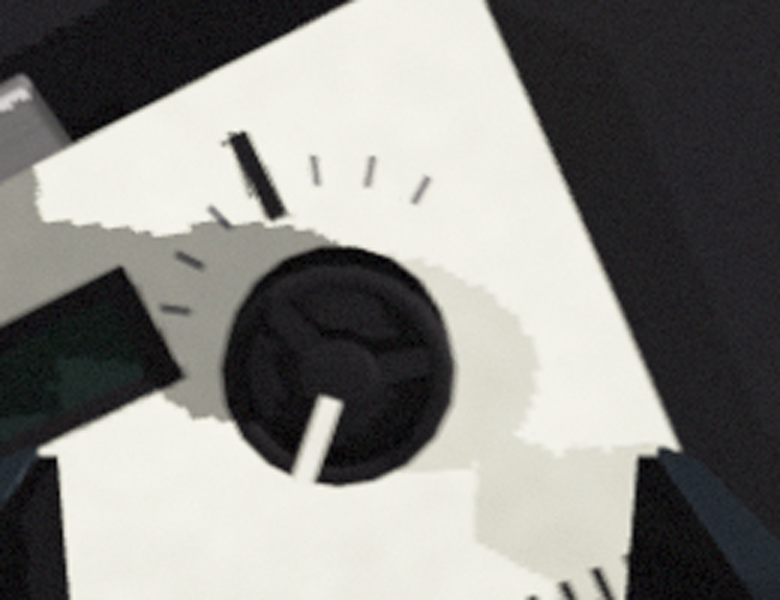

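```bash
cat > ang.py <<'E'
from h import *
def ang(f,o,s,wc,li,lo,mi,mo):
    c=lambda p,h:at_z(f,(p[0]+.5)/s-.5+o[0],(p[1]+.5)/s-.5+o[1],h)
    W=c(wc,.125);a,b=c(li,.125),c(lo,.125);m,n=c(mi,.085),c(mo,.085)
    d=b-a;e=n-m;A=np.arctan2(d[1],d[0]);B=np.arctan2(e[1],e[0]);
    print('W',W.round(4),'line',A.round(3),np.linalg.norm(d).round(4),'|W-b|',np.linalg.norm(W-b).round(4),'mark',B.round(3),np.linalg.norm(e).round(4),'inner',m.round(4))
    for w in (W,): 
        v=b-w;print('from W: line',np.arctan2(v[1],v[0]).round(3),'mark',np.arctan2(*(n-w)[1::-1]).round(3))
    print('todo cw rad',(A-B)%(2*np.pi),'deg',np.degrees((A-B)%(2*np.pi)))
    e=np.array([*(-e[:2]/np.linalg.norm(e)),0]);print('axis from mark',(m+e*.035).round(4))
E
python3 - <<'E'
from ang import *
f=load('wrist');print(np.round(f['pose'],3))
ang(f,(200,120),3,(339,365),(331,399),(306,480),(277,215),(236,135))
c=lambda x,y,h:at_z(f,(x+.5)/3-.5+200,(y+.5)/3-.5+120,h)
print(c(224,365,.125),c(454,365,.125),c(339,247,.125),c(339,485,.125))
print(at_depth(f,313,250),at_depth(f,300,160),at_depth(f,155,310))
o=env.get_obs();print(o['time']);st();delta((.511,.191,.215),down(1.45))
E
```

```text
[[ 0.281  0.917  0.283  0.432]
 [ 0.96  -0.269 -0.081  0.218]
 [ 0.002  0.295 -0.956  0.384]
 [ 0.     0.     0.     1.   ]]
W [0.5085 0.194  0.125 ] line -0.573 0.0215 |W-b| 0.03 mark -2.97 0.0229 inner [0.4768 0.1864 0.085 ]
from W: line -0.555 mark -2.933
todo cw rad 2.396967933147934 deg 137.33614619757267
axis from mark [0.5113 0.1924 0.085 ]
[0.5009605  0.16826785 0.125     ] [0.51606642 0.21971027 0.125     ] [0.48173781 0.20189619 0.125     ] [0.5375165 0.1854207 0.125    ]
[0.51521533 0.19224688 0.12338672] [0.45561309 0.19931615 0.08405927] [0.54660139 0.0332321  0.07123342]
1.9667
t 1.9667 q [ 2.510e-01  3.820e-01  1.541e+00  1.000e-03  1.218e+00 -1.030e+00] p [0.5111 0.1926 0.2143] f [ 0.1  0.4 -0.3] w 0.0914
[[ 0.     0.286  0.958]
 [ 0.001  0.958 -0.286]
 [-1.     0.001 -0.   ]]
shift mm [-0.7 -1.5  0.3]
turn deg [-9.72  0.   -0.03]
```

```bash
python3 -m crank '1 30 0 0 0 0 0;1 60 0 0 0 0 0;1 90 0 0 0 0 0;1 110 0 0 0 0 0;1 118 0 0 0 0 0;1 118 0 0 0 0 0;0 118 0 0 0 0 0;0 118 0 0 0 0 0;0 118 0 0 0 0 0;0 118 0 0 0 0 0'; python3 - <<'E'
from h import *
st()
E
```

```text
time: 2.8
ee_pos: [0.5118, 0.1927, 0.0974]
ee_rot: [0.229, 1.557, -0.227]
wrist_force: [-0.2, -0.6, -0.3]
gripper_width: 0.0674
t 2.8 q [ 2.510e-01  5.300e-01  1.671e+00  1.000e-03  9.390e-01 -1.030e+00] p [0.5118 0.1927 0.0974] f [-0.2 -0.6 -0.3] w 0.0674
[[ 0.002  0.287  0.958]
 [ 0.001  0.958 -0.287]
 [-1.     0.001  0.002]]
```

Still closing. I'll finish the grip, then start the turn.

```bash
python3 -m crank '0 0 0 0 0 0 0;0 0 0 0 0 0 0;0 0 0 0 0 0 0;0 0 0 0 0 0 0;0 0 0 0 0 0 0;0 0 0 0 0 0 0;0 0 0 5 0 0;0 0 0 0 10 0 0;0 0 0 0 15 0 0;0 0 0 0 20 0 0' ; python3 -m crank '0 0 0 0 0 0 0;0 0 0 0 0 0 0;0 0 0 0 0 0 0;0 0 0 0 0 0 0;0 0 0 0 0 0 0;0 0 0 0 0 0 0;0 0 0 0 5 0 0;0 0 0 0 10 0 0;0 0 0 0 15 0 0;0 0 0 0 20 0 0'; python3 - <<'E'
from h import *
st()
E
```

```text
time: 3.63
ee_pos: [0.5125, 0.1936, 0.0981]
ee_rot: [0.507, 1.508, -0.501]
wrist_force: [0.8, 6.0, 5.4]
gripper_width: 0.0554
t 3.6333 q [ 0.251  0.529  1.669  0.002  0.939 -0.677] p [0.5125 0.1936 0.0981] f [0.8 6.  5.4] w 0.0554
[[ 0.004  0.6    0.8  ]
 [ 0.002  0.8   -0.6  ]
 [-1.     0.004  0.002]]invalid input
```

Gripped at 55 mm, and about 20° is done. The first of those two calls was refused for a typo, so only the second one ran. I'll continue turning.

```bash
python3 -m crank '0 0 0 0 6 0 0;0 0 0 0 12 0 0;0 0 0 0 18 0 0;0 0 0 0 24 0 0;0 0 0 0 30 0 0;0 0 0 0 36 0 0;0 0 0 0 42 0 0;0 0 0 0 48 0 0;0 0 0 0 54 0 0;0 0 0 0 60 0 0'; python3 - <<'E'
from h import *
st()
f=grab('wrist');save(f,'w3.png',(150,100,470,340),2.5)
E
```

```text
time: 4.47
ee_pos: [0.5122, 0.1936, 0.0983]
ee_rot: [1.304, 1.147, -1.297]
wrist_force: [-0.9, 1.4, -2.0]
gripper_width: 0.0556
t 4.4667 q [0.251 0.528 1.67  0.002 0.94  0.376] p [0.5122 0.1936 0.0983] f [-0.9  1.4 -2. ] w 0.0556
[[ 0.003  0.992 -0.125]
 [ 0.002 -0.125 -0.992]
 [-1.     0.003 -0.003]]
```

View pics/w3.png

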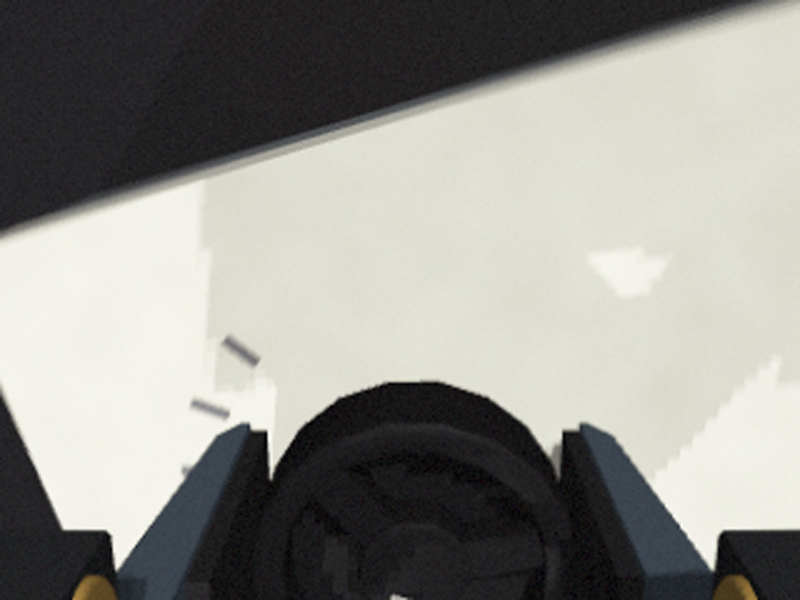

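The wheel sits between the fingers and the housing ticks show at (210,410); the white line is below the crop. The wheel has turned 1.405 rad, so about 55° remains.

```bash
python3 -m crank '0 0 0 0 7 0 0;0 0 0 0 14 0 0;0 0 0 0 21 0 0;0 0 0 0 28 0 0;0 0 0 0 35 0 0;0 0 0 0 42 0 0;0 0 0 0 48 0 0;0 0 0 0 53 0 0;0 0 0 0 55 0 0;0 0 0 0 55 0 0'; python3 - <<'E'
from h import *
st()
E
python3 -m crank '0 0 0 0 0 0 0;1 0 0 0 0 0 0;1 0 0 0 0 0 0;1 0 0 0 0 0 0;1 0 0 0 0 0 0;1 0 0 0 0 0 0;1 -30 0 0 0 0 0;1 -65 0 0 0 0 0;1 -100 0 0 0 0 0;1 -115 0 0 0 0 0'; python3 - <<'E'
from h import *
st();f=grab('wrist');f=grab('wrist');st();save(f,'w4.png');save(f,'w4c.png',(200,120,460,320),3)
E
```

```text
time: 5.35
ee_pos: [0.512, 0.1937, 0.0982]
ee_rot: [1.959, 0.478, -1.952]
wrist_force: [-1.1, 1.1, -2.5]
gripper_width: 0.0548
t 5.35 q [0.252 0.528 1.67  0.002 0.94  1.344] p [0.512  0.1937 0.0982] f [-1.1  1.1 -2.5] w 0.0548
[[ 0.003  0.46  -0.888]
 [ 0.002 -0.888 -0.46 ]
 [-1.    -0.001 -0.004]]
time: 6.18
ee_pos: [0.513, 0.1938, 0.2175]
ee_rot: [1.964, 0.478, -1.947]
wrist_force: [1.4, 0.2, 1.8]
gripper_width: 0.0912
t 6.1833 q [0.251 0.378 1.538 0.002 1.217 1.343] p [0.513  0.1938 0.2175] f [1.4 0.2 1.8] w 0.0912
[[ 0.008  0.46  -0.888]
 [ 0.004 -0.888 -0.46 ]
 [-1.     0.    -0.008]]
t 6.2833 q [0.251 0.379 1.54  0.002 1.214 1.344] p [0.5132 0.1938 0.2164] f [ 0.6 -0.4  0.4] w 0.091
[[ 0.008  0.46  -0.888]
 [ 0.004 -0.888 -0.46 ]
 [-1.     0.001 -0.009]]
```

View pics/w4c.png

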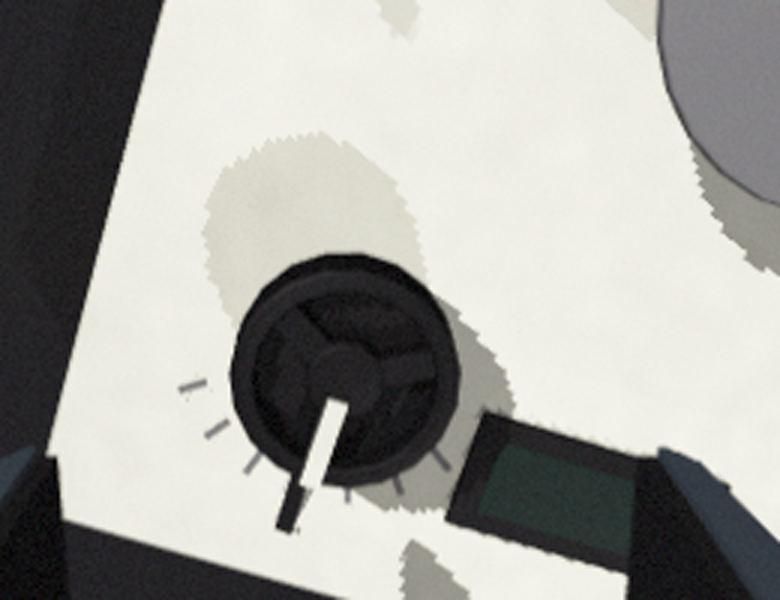

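The white line runs from (337,401) to (313,485) and leads into the mark, whose outer end is at (286,531).

```bash
python3 - <<'E'
from ang import *
f=load('wrist')
ang(f,(200,120),3,(346,369),(338,401),(312,484),(298,492),(286,531))
o=(200,120);s=3
c=lambda p,h:at_z(f,(p[0]+.5)/s-.5+o[0],(p[1]+.5)/s-.5+o[1],h)
n=c((286,531),.085);print('mark outer',n)
# predict mark outer from counter model (yaw .169)
for p in[(231,375),(460,375)]: print(c(p,.125))
E
```

```text
W [0.516  0.1948 0.125 ] line -2.955 0.0223 |W-b| 0.0305 mark -2.953 0.0125 inner [0.4669 0.1847 0.085 ]
from W: line -2.94 mark -2.94
todo cw rad 6.281202725516225 deg 359.8864064381494
axis from mark [0.5013 0.1912 0.085 ]
mark outer [0.4545901  0.18229697 0.085     ]
[0.50210013 0.21840977 0.125     ]
[0.52712234 0.17007987 0.125     ]
```

The wheel error is about 0.00 to 0.02 rad, so it is done and released. Now the dibber.

```bash
python3 - <<'E'
from h import *
delta((.475,-.228,.225),down(-1.79))
E
```

```text
shift mm [-10.5 357.  227.9]
turn deg [39.95 -0.52  0.15]
```

```bash
python3 -m crank '1 -10.5 36 23 0 0 0;1 -10.5 72 46 4 0 0;1 -10.5 108 69 9 0 0;1 -10.5 144 92 14 0 0;1 -10.5 180 115 19 0 0;1 -10.5 216 138 24 0 0;1 -10.5 252 161 29 0 0;1 -10.5 288 184 34 0 0;1 -10.5 324 207 38 0 0;1 -10.5 357 228 40 -0.5 0.1'; python3 -m crank '1 0 0 0 0 0 0;1 0 0 0 0 0 0;1 0 0 0 0 0 0;1 0 0 0 0 0 0;1 0 0 0 0 0 0;1 0 0 0 0 0 0;1 0 0 0 0 0 0;1 0 0 0 0 0 0;1 0 0 0 0 0 0;1 0 0 0 0 0 0';python3 - <<'E'
from h import *
st();f=grab('wrist');save(f,'w5.png');st()
E
```

```text
time: 7.12
ee_pos: [0.4745, -0.2216, 0.2242]
ee_rot: [-2.101, 0.235, 2.103]
wrist_force: [1.5, 0.2, 0.9]
gripper_width: 0.0914
time: 7.95
ee_pos: [0.4745, -0.2214, 0.2242]
ee_rot: [-2.101, 0.235, 2.103]
wrist_force: [-0.6, -0.5, -0.8]
gripper_width: 0.091
t 7.95 q [-5.510e-01  3.410e-01  1.578e+00  1.000e-03  1.224e+00  1.243e+00] p [ 0.4745 -0.2214  0.2242] f [-0.6 -0.5 -0.8] w 0.091
[[-0.001 -0.222 -0.975]
 [ 0.002 -0.975  0.222]
 [-1.    -0.001  0.001]]
t 8.0 q [-5.520e-01  3.410e-01  1.578e+00  1.000e-03  1.224e+00  1.243e+00] p [ 0.4745 -0.2215  0.2242] f [ 0.4  0.2 -0.3] w 0.0913
[[-0.001 -0.223 -0.975]
 [ 0.002 -0.975  0.223]
 [-1.    -0.001  0.001]]
```

View pics/w5.png

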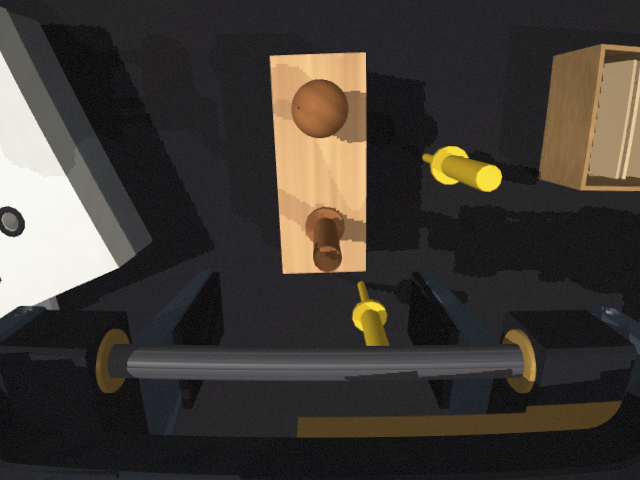

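The wrist view shows the straight dibber's flange near (325,225) and its handle top near (328,258). The ball is at (320,108) and a yellow look-alike at (370,317).

```bash
python3 - <<'E'
from h import *
f=load('wrist');save(f,'w5c.png',(260,190,400,350),4)
E
```

```text
(no output)
```

View pics/w5c.png

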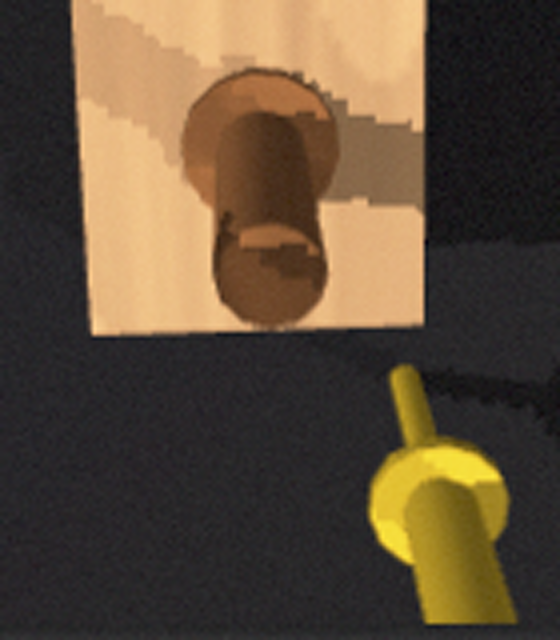

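```bash
python3 - <<'E'
from h import *
f=load('wrist')
c=lambda x,y,h:at_z(f,(x+.5)/4-.5+260,(y+.5)/4-.5+190,h)
print('top',c(271,274,.171),np.linalg.norm(c(215,274,.171)-c(326,274,.171)))
print('flange',c(260,142,.096),np.linalg.norm(c(182,142,.096)-c(339,142,.096)),c(260,68,.096))
print('rack corner',c(92,335,.09),c(424,325,.09))
print(at_depth(f,328,262),at_depth(f,325,212))
print('yellow tip',c(402,370,0.0),c(402,370,0.02),'fl',c(440,500,.076))
print('ap',at_z(f,11,221,.085))
E
```

```text
top [ 0.47711754 -0.2297905   0.171     ] 0.01692247583590046
flange [ 0.47806696 -0.2299508   0.096     ] 0.03114886631599892 [ 0.49268042 -0.2331793   0.096     ]
rack corner [ 0.44334677 -0.18621103  0.09      ] [ 0.43002983 -0.25479715  0.09      ]
[ 0.47446885 -0.22961262  0.17071137] [ 0.48822805 -0.23251568  0.09520158]
yellow tip [ 0.3809028  -0.25064311  0.        ] [ 0.38981189 -0.25013509  0.02      ] fl [ 0.38110945 -0.25118004  0.076     ]
ap [0.53982259 0.03414118 0.085     ]
```

```bash
python3 - <<'E'
from h import *
delta((.4775,-.2299,.1145),down(-1.79))
E
```

```text
shift mm [109.7   7.7  -4.9]
turn deg [-0.3   0.05  0.08]
```

```bash
python3 -m crank '1 15 7.7 -4.9 0 0 0;1 45 7.7 -4.9 0 0 0;1 75 7.7 -4.9 0 0 0;1 95 7.7 -4.9 0 0 0;1 106 7.7 -4.9 0 0 0;1 109.7 7.7 -4.9 0 0 0;0 109.7 7.7 -4.9 0 0 0;0 109.7 7.7 -4.9 0 0 0;0 109.7 7.7 -4.9 0 0 0;0 109.7 7.7 -4.9 0 0 0'; python3 - <<'E'
from h import *
st();delta((.4775,-.2299,.1145))
f=grab('wrist');save(f,'w6.png',(150,200,500,450),2)
E
```

```text
time: 8.83
ee_pos: [0.478, -0.2302, 0.1155]
ee_rot: [-2.103, 0.236, 2.102]
wrist_force: [-0.4, 0.7, 0.2]
gripper_width: 0.0675
t 8.8333 q [-5.620e-01  4.860e-01  1.692e+00  1.000e-03  9.630e-01  1.232e+00] p [ 0.478  -0.2302  0.1155] f [-0.4  0.7  0.2] w 0.0675
[[ 0.001 -0.223 -0.975]
 [ 0.001 -0.975  0.223]
 [-1.    -0.001 -0.001]]
shift mm [ 1.  -0.2  0.6]
```

View pics/w6.png

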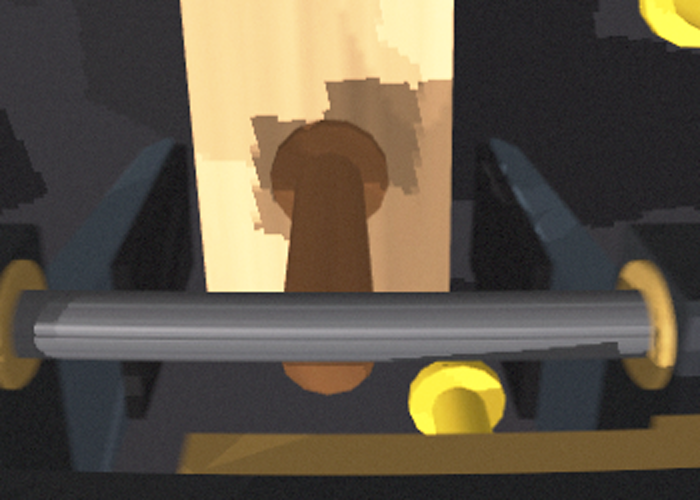

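The handle is centred between the jaws at about (330,250). I'll close the rest of the way.

```bash
python3 -m crank '0 0 0 0 0 0 0;0 0 0 0 0 0 0;0 0 0 0 0 0 0;0 0 0 0 0 0 0;0 0 0 0 0 0 0;0 0 0 0 0 0 0;0 0 0 0 0 0 0;0 0 0 0 0 0 0;0 0 0 0 0 0 0;0 0 0 0 0 0 0'; python3 -m crank '0 -4 0 0 0 0 0;0 -14 0 0 0 0 0;0 -26 0 0 0 0 0;0 -40 0 0 0 0 0;0 -54 0 0 0 0 0;0 -68 0 0 0 0 0;0 -82 0 0 0 0 0;0 -94 0 0 0 0 0;0 -100 0 0 0 0 0;0 -100 0 0 0 0 0'; python3 - <<'E'
from h import *
st();f=grab('wrist');save(f,'w7.png');f=grab('side');save(f,'s7.png',(240,130,440,330),3);delta((.5395,.0347,.231))
E
```

```text
time: 9.72
ee_pos: [0.4779, -0.2302, 0.1153]
ee_rot: [-2.103, 0.236, 2.102]
wrist_force: [-0.0, 0.1, -1.0]
gripper_width: 0.0173
time: 10.55
ee_pos: [0.4784, -0.2306, 0.2171]
ee_rot: [-2.106, 0.237, 2.1]
wrist_force: [0.1, -0.1, -0.1]
gripper_width: 0.0177
t 10.55 q [-5.620e-01  3.570e-01  1.574e+00  1.000e-03  1.207e+00  1.232e+00] p [ 0.4784 -0.2306  0.2171] f [ 0.1 -0.1 -0.1] w 0.0177
[[ 0.003 -0.222 -0.975]
 [-0.001 -0.975  0.222]
 [-1.    -0.    -0.003]]
shift mm [ -15.5 -272.    -1.3]
```

View pics/w7.png

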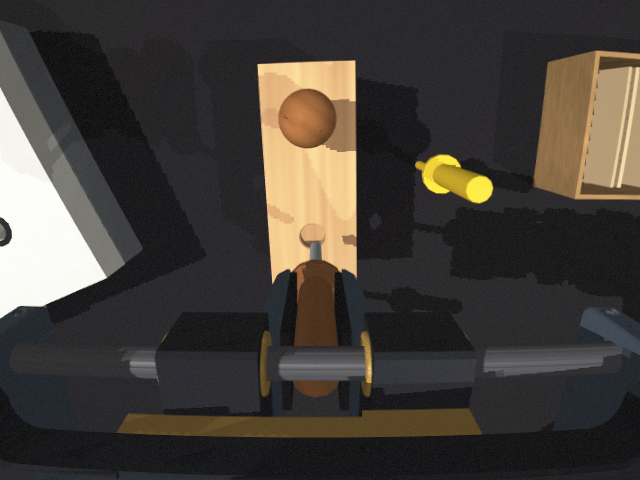

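View pics/s7.png

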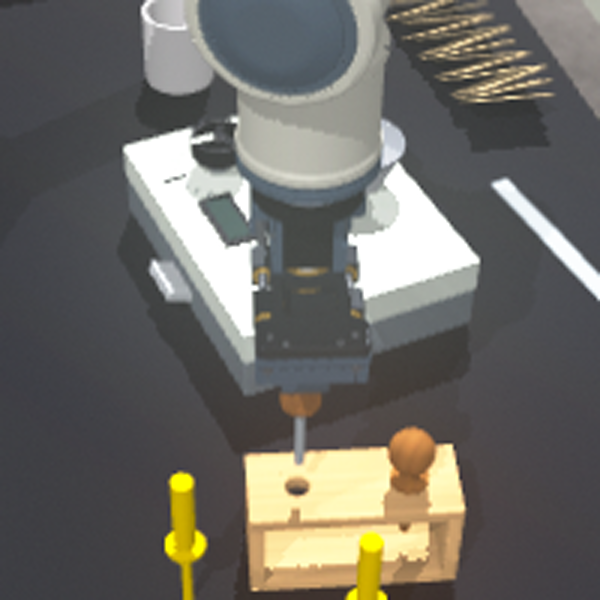

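The dibber is gripped at 17.7 mm and clear of the rack, with the ball dibber undisturbed. I'll move above the aperture.

```bash
python3 -m crank '0 -10 -20 0 0 0 0;0 -15 -50 0 0 0 0;0 -15 -85 0 0 0 0;0 -15 -120 0 0 0 0;0 -15 -155 0 0 0 0;0 -15 -190 0 0 0 0;0 -15 -220 0 0 0 0;0 -15 -248 -1 0 0 0;0 -15 -265 -1 0 0 0;0 -15 -272 -1 0 0 0'; python3 - <<'E'
from h import *
f=grab('wrist');f=grab('wrist');save(f,'w8.png');f=grab('side');save(f,'s8.png',(270,100,410,220),5);st();delta((.5393,.0345,.231))
E
```

```text
time: 11.48
ee_pos: [0.5391, 0.0371, 0.2296]
ee_rot: [-2.102, 0.233, 2.104]
wrist_force: [0.1, -0.3, -0.8]
gripper_width: 0.0173
t 11.6333 q [-4.700e-02  3.580e-01  1.533e+00  1.000e-03  1.251e+00  1.747e+00] p [0.5388 0.0345 0.2299] f [-0.  -0.5 -0.6] w 0.0179
[[-0.    -0.222 -0.975]
 [ 0.001 -0.975  0.222]
 [-1.    -0.     0.001]]
shift mm [-1.1 -0.1 -0.5]
```

View pics/w8.png

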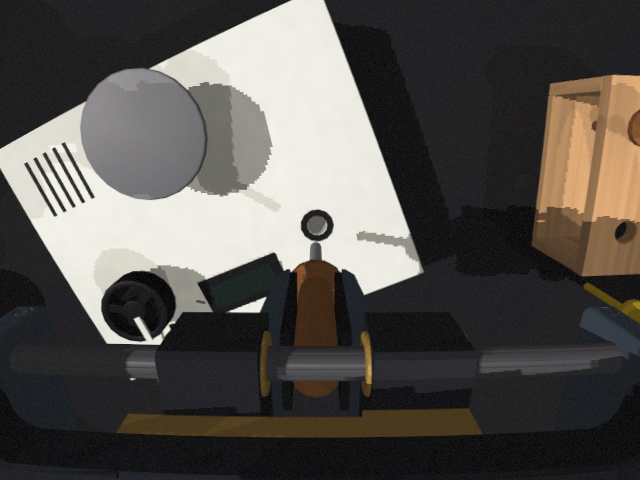

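View pics/s8.png

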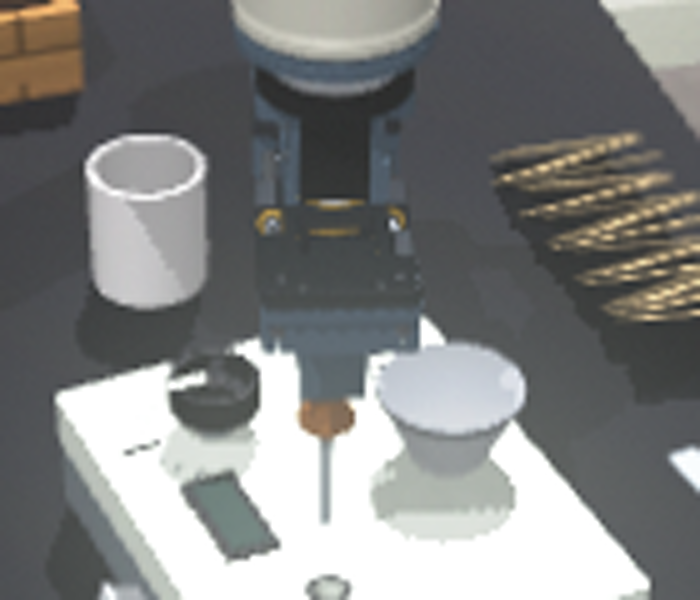

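```bash
python3 - <<'E'
from h import *
f=load('wrist');save(f,'w8c.png',(280,190,360,290),6)
f=load('side');save(f,'s8c.png',(310,170,370,230),9)
E
```

```text
(no output)
```

View pics/w8c.png

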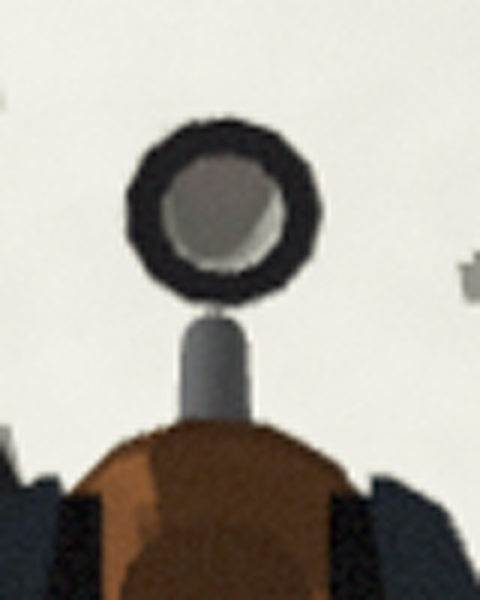

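View pics/s8c.png

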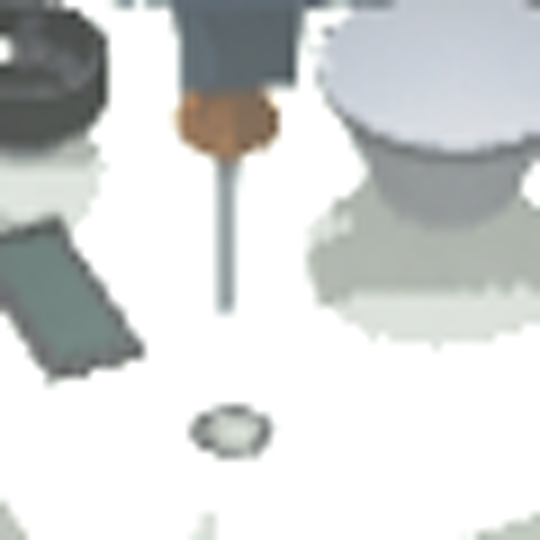

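```bash
python3 - <<'E'
from h import *
f=load('wrist')
c=lambda x,y,h:at_z(f,(x+.5)/6-.5+280,(y+.5)/6-.5+190,h)
print('bez',c(224,211,.086),np.linalg.norm(c(126,211,.086)-c(322,211,.086)))
up=f['pose'][:3,:3]@[0,-1,0];up[2]=0;up/=np.linalg.norm(up)
for h in(.133,.135,.137): print('tip',h,c(213,315,h)-.004*up)
f=load('side')
c=lambda x,y,h:at_z(f,(x+.5)/9-.5+310,(y+.5)/9-.5+170,h)
print('bez',c(231,432,.086),np.linalg.norm(c(191,432,.086)-c(272,432,.086)))
dn=f['pose'][:3,:3]@[0,1,0];dn[2]=0;dn/=np.linalg.norm(dn)
for h in(.133,.135,.137): print('tip',h,c(225,312,h)-.004*dn)
print(dn)
E
```

```text
bez [0.54032176 0.03507452 0.086     ] 0.027255609885301804
tip 0.133 [0.536256   0.03749177 0.133     ]
tip 0.135 [0.5368633  0.03735141 0.135     ]
tip 0.137 [0.5374706  0.03721105 0.137     ]
bez [0.53898632 0.03404704 0.086     ] 0.024989165083776542
tip 0.133 [0.53831822 0.04019881 0.133     ]
tip 0.135 [0.53768241 0.03792771 0.135     ]
tip 0.137 [0.53704661 0.0356566  0.137     ]
[-0.25454817 -0.9670601   0.        ]
```

The tip is about (-2.5, +2) mm off the hole. I'll correct for that and lower to just above the mouth, then check again.

```bash
python3 -m crank '0 5 1.4 -2.9 0 0 0;0 12 1.4 -2.9 0 0 0;0 19 1.4 -2.9 0 0 0;0 26 1.4 -2.9 0 0 0;0 32 1.4 -2.9 0 0 0;0 35 1.4 -2.9 0 0 0;0 36 1.4 -2.9 0 0 0;0 36 1.4 -2.9 0 0 0;0 36 1.4 -2.9 0 0 0;0 36 1.4 -2.9 0 0 0'; python3 - <<'E'
from h import *
f=grab('wrist');save(f,'w9c.png',(280,190,360,290),6);f=grab('side');save(f,'s9c.png',(310,170,370,230),9);st()
E
```

```text
time: 12.47
ee_pos: [0.5415, 0.0326, 0.1943]
ee_rot: [-2.103, 0.235, 2.103]
wrist_force: [-0.6, 0.1, -1.0]
gripper_width: 0.0175
t 12.5667 q [-5.000e-02  3.990e-01  1.576e+00  1.000e-03  1.167e+00  1.744e+00] p [0.5415 0.0326 0.1942] f [ 1.   0.3 -0.5] w 0.0177
[[ 0.    -0.222 -0.975]
 [ 0.001 -0.975  0.222]
 [-1.    -0.001 -0.   ]]
```

View pics/w9c.png

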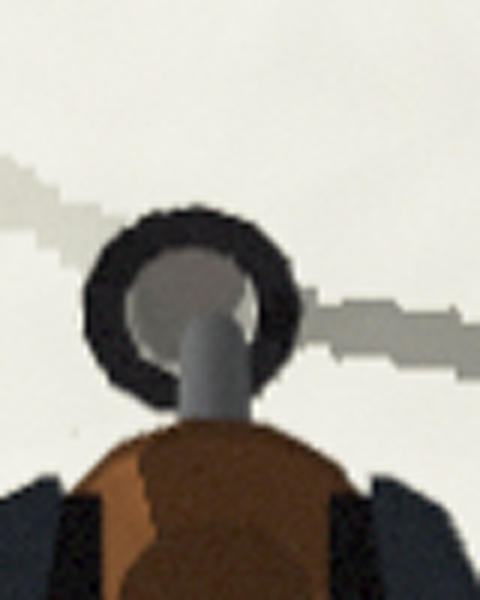

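View pics/s9c.png

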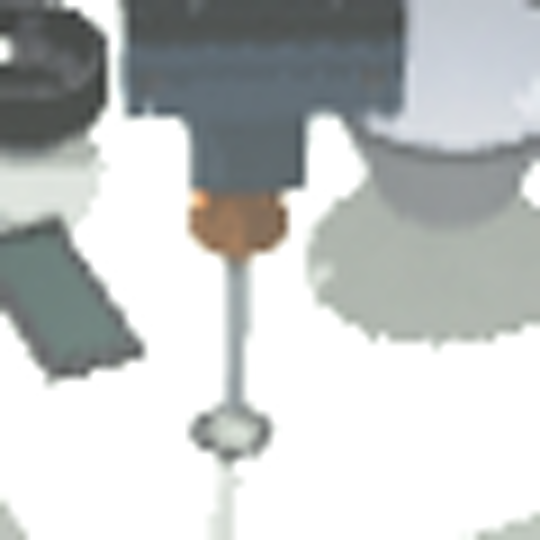

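```bash
cat > tip.py <<'E'
from h import *
def run(bw,tw,bs,ts,zt):
    f=load('wrist')
    c=lambda x,y,h:at_z(f,(x+.5)/6-.5+280,(y+.5)/6-.5+190,h)
    up=f['pose'][:3,:3]@[0,-1,0];up[2]=0;up/=np.linalg.norm(up)
    g=load('side')
    d=lambda x,y,h:at_z(g,(x+.5)/9-.5+310,(y+.5)/9-.5+170,h)
    dn=g['pose'][:3,:3]@[0,1,0];dn[2]=0;dn/=np.linalg.norm(dn)
    print('bez w',c(*bw,.086).round(4),'s',d(*bs,.086).round(4))
    for h in(zt-.003,zt,zt+.003): print(h,'tip w',(c(*tw,h)-.004*up).round(4),'s',(d(*ts,h)-.004*dn).round(4))
E
python3 - <<'E'
from tip import *
run((191,308),(214,311),(231,432),(234,407),.0985)
E
```

```text
bez w [0.5407 0.0355 0.086 ] s [0.539 0.034 0.086]
0.0955 tip w [0.5386 0.0331 0.0955] s [0.5411 0.0386 0.0955]
0.0985 tip w [0.5395 0.0328 0.0985] s [0.5401 0.0353 0.0985]
0.1015 tip w [0.5404 0.0326 0.1015] s [0.5392 0.032  0.1015]
```

```bash
python3 -m crank '0 0 -2.3 0 0 0 0;0 0 -2.3 0 0 0 0;0 3 -2.3 0 0 0 0;0 6 -2.3 0 0 0 0;0 9 -2.3 0 0 0 0;0 9 -2.3 0 0 0 0;0 9 -2.3 0 0 0 0;0 9 -2.3 0 0 0 0;0 9 -2.3 0 0 0 0;0 9 -2.3 0 0 0 0'; python3 - <<'E'
from h import *
f=grab('wrist');save(f,'w10c.png',(280,190,360,290),6);f=grab('side');save(f,'s10c.png',(310,170,370,230),9);st()
E
```

```text
time: 13.4
ee_pos: [0.5421, 0.0349, 0.1853]
ee_rot: [-2.103, 0.235, 2.103]
wrist_force: [0.2, -0.7, -0.9]
gripper_width: 0.0174
t 13.5 q [-4.600e-02  4.100e-01  1.585e+00  1.000e-03  1.146e+00  1.748e+00] p [0.5421 0.0349 0.1853] f [-0.  -0.2 -0.5] w 0.0175
[[ 0.    -0.222 -0.975]
 [ 0.001 -0.975  0.222]
 [-1.    -0.001 -0.   ]]
```

View pics/w10c.png

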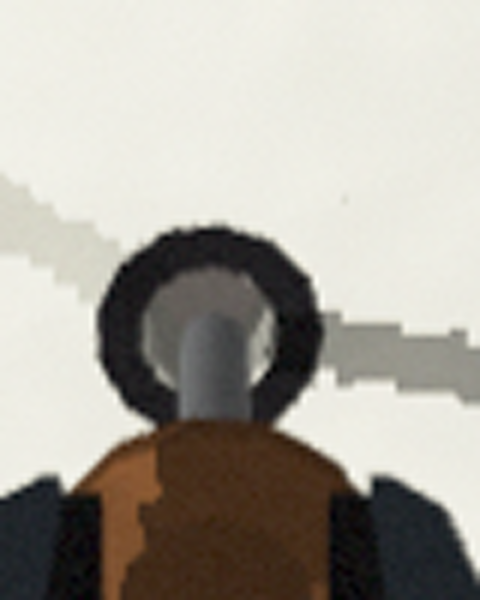

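View pics/s10c.png

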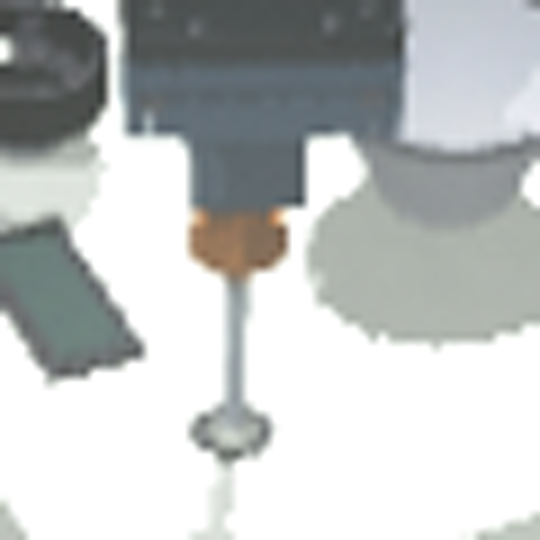

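```bash
python3 - <<'E'
from tip import *
run((210,330),(214,311),(231,432),(234,417),.0895)
E
```

```text
bez w [0.5406 0.0354 0.086 ] s [0.539 0.034 0.086]
0.0865 tip w [0.5391 0.0353 0.0865] s [0.5426 0.0439 0.0865]
0.0895 tip w [0.54   0.0351 0.0895] s [0.5417 0.0406 0.0895]
0.0925 tip w [0.5409 0.0349 0.0925] s [0.5407 0.0374 0.0925]
```

It is centred within about 1 mm. I'll descend into the hole to just above the button.

```bash
python3 -m crank '0 3 0 0 0 0 0;0 6 0 0 0 0 0;0 9 0 0 0 0 0;0 12 0 0 0 0 0;0 15 0 0 0 0 0;0 18 0 0 0 0 0;0 20 0 0 0 0 0;0 20 0 0 0 0 0;0 20 0 0 0 0 0;0 20 0 0 0 0 0'; python3 - <<'E'
from h import *
st();f=grab('wrist');save(f,'w11.png')
E
```

```text
time: 14.33
ee_pos: [0.5421, 0.0349, 0.1654]
ee_rot: [-2.103, 0.235, 2.103]
wrist_force: [0.2, -0.6, -0.6]
gripper_width: 0.018
t 14.3333 q [-4.600e-02  4.340e-01  1.609e+00  1.000e-03  1.098e+00  1.748e+00] p [0.5421 0.0349 0.1654] f [ 0.2 -0.6 -0.6] w 0.018
[[ 0.    -0.222 -0.975]
 [ 0.    -0.975  0.222]
 [-1.    -0.001 -0.   ]]
```

View pics/w11.png

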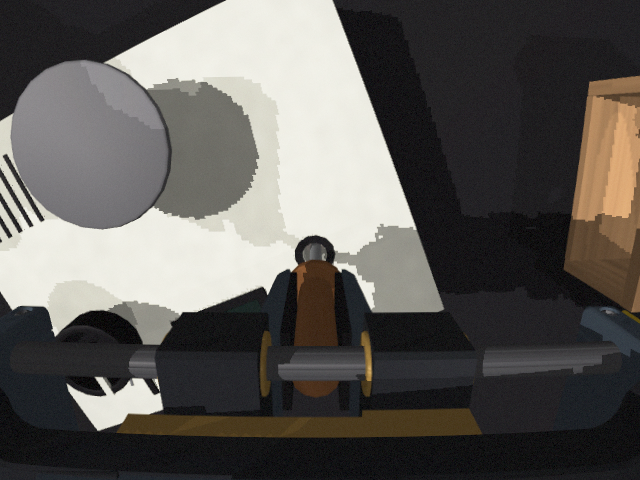

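The shaft is inside the hole at (315,252) with no contact force. Now pressing in stages.

```bash
python3 -m crank '0 1.5 0 0 0 0 0;0 3 0 0 0 0 0;0 4.5 0 0 0 0 0;0 6 0 0 0 0 0;0 7.5 0 0 0 0 0;0 9 0 0 0 0 0;0 9 0 0 0 0 0;0 9 0 0 0 0 0;0 9 0 0 0 0 0;0 9 0 0 0 0 0'; python3 -m crank '0 1 0 0 0 0 0;0 2 0 0 0 0 0;0 2.5 0 0 0 0 0;0 2.5 0 0 0 0 0;0 2.5 0 0 0 0 0;0 2.5 0 0 0 0 0;0 2.5 0 0 0 0 0;0 2.5 0 0 0 0 0;0 2.5 0 0 0 0 0;0 2.5 0 0 0 0 0'; python3 - <<'E'
from h import *
st()
E
```

```text
time: 15.22
ee_pos: [0.5422, 0.0349, 0.1566]
ee_rot: [-2.104, 0.235, 2.102]
wrist_force: [0.1, -0.2, 3.1]
gripper_width: 0.0176
time: 16.05
ee_pos: [0.5422, 0.0348, 0.1541]
ee_rot: [-2.104, 0.235, 2.102]
wrist_force: [-0.6, -0.4, 3.8]
gripper_width: 0.0176
t 16.05 q [-4.600e-02  4.490e-01  1.622e+00  1.000e-03  1.071e+00  1.748e+00] p [0.5422 0.0348 0.1541] f [-0.6 -0.4  3.8] w 0.0176
[[ 0.001 -0.222 -0.975]
 [ 0.001 -0.975  0.222]
 [-1.    -0.001 -0.001]]
```

```bash
python3 -m crank '0 1 0 0 0 0 0;0 2 0 0 0 0 0;0 2.5 0 0 0 0 0;0 2.5 0 0 0 0 0;0 2.5 0 0 0 0 0;0 2.5 0 0 0 0 0;0 2.5 0 0 0 0 0;0 2.5 0 0 0 0 0;0 2.5 0 0 0 0 0;0 2.5 0 0 0 0 0'; python3 -m crank '0 0.5 0 0 0 0 0;0 1 0 0 0 0 0;0 1.5 0 0 0 0 0;0 1.5 0 0 0 0 0;0 1.5 0 0 0 0 0;0 1.5 0 0 0 0 0;0 1.5 0 0 0 0 0;0 1.5 0 0 0 0 0;0 1.5 0 0 0 0 0;0 1.5 0 0 0 0 0'; python3 - <<'E'
from h import *
st();print(np.mean([env.get_obs()['wrist_force'] for _ in range(3)],0))
E
```

```text
time: 16.88
ee_pos: [0.5424, 0.0348, 0.152]
ee_rot: [-2.104, 0.235, 2.102]
wrist_force: [-2.5, 0.7, 11.7]
gripper_width: 0.0172
time: 17.72
ee_pos: [0.543, 0.0348, 0.1516]
ee_rot: [-2.106, 0.235, 2.1]
wrist_force: [-4.8, 1.1, 24.3]
gripper_width: 0.0175
t 17.7167 q [-4.600e-02  4.520e-01  1.625e+00  1.000e-03  1.062e+00  1.748e+00] p [0.543  0.0348 0.1516] f [-4.8  1.1 24.3] w 0.0175
[[ 0.003 -0.222 -0.975]
 [ 0.    -0.975  0.222]
 [-1.    -0.001 -0.003]]
[-4.81177937  1.12262238 24.29404957]
```

The button is at its stop: the force rises steeply and the tip is at z≈0.056. I'll ease the push slightly and check everything.

```bash
python3 -m crank '0 0.5 0 0 0 0 0;0 0.5 0 0 0 0 0;0 0.5 0 0 0 0 0;0 0.5 0 0 0 0 0;0 0.5 0 0 0 0 0;0 0.5 0 0 0 0 0;0 0.5 0 0 0 0 0;0 0.5 0 0 0 0 0;0 0.5 0 0 0 0 0;0 0.5 0 0 0 0 0'; python3 - <<'E'
from h import *
st();f=grab('side');save(f,'s12.png',(250,110,430,340),2.5);f=grab('wrist');save(f,'w12.png');f=grab('top');save(f,'t12.png',(120,150,460,320),2.3);st()
E
```

```text
time: 18.55
ee_pos: [0.5429, 0.0348, 0.1517]
ee_rot: [-2.107, 0.235, 2.099]
wrist_force: [-5.0, 0.5, 19.3]
gripper_width: 0.0175
t 18.55 q [-4.600e-02  4.510e-01  1.625e+00  1.000e-03  1.062e+00  1.748e+00] p [0.5429 0.0348 0.1517] f [-5.   0.5 19.3] w 0.0175
[[ 0.003 -0.221 -0.975]
 [ 0.    -0.975  0.222]
 [-1.    -0.001 -0.003]]
t 18.7 q [-4.600e-02  4.510e-01  1.625e+00  1.000e-03  1.062e+00  1.748e+00] p [0.543  0.0349 0.1517] f [-4.4  0.4 19. ] w 0.0181
[[ 0.003 -0.222 -0.975]
 [ 0.    -0.975  0.222]
 [-1.    -0.001 -0.003]]
```

View pics/s12.png

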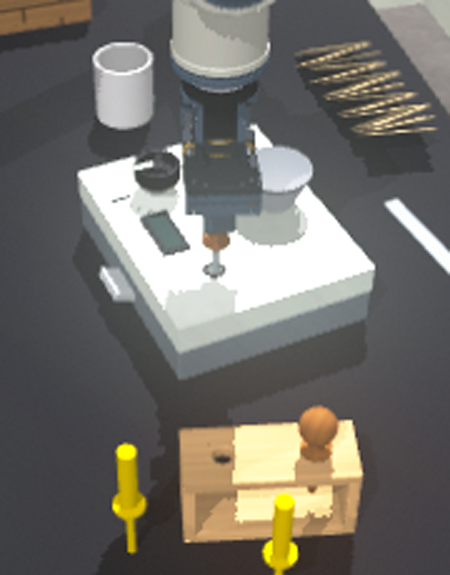

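View pics/w12.png

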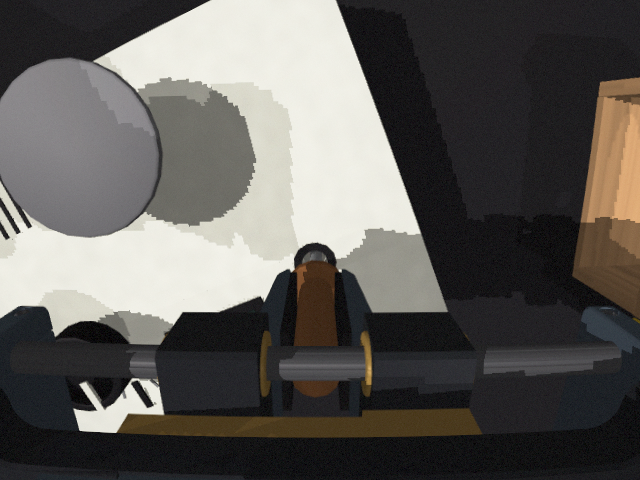

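View pics/t12.png

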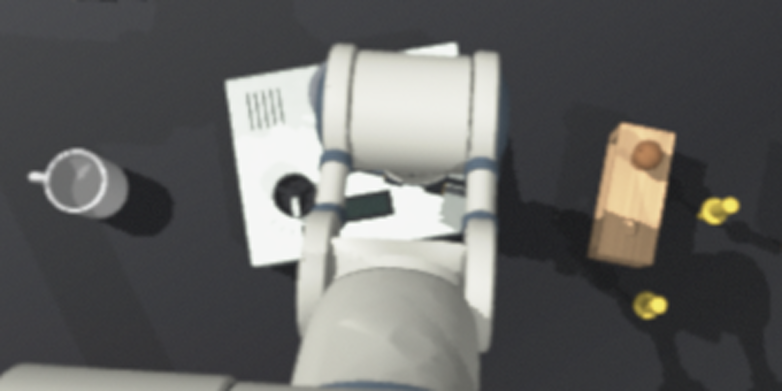

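The dibber is in the hole, the wheel line points down at the mark, and the mug, box, ball dibber and yellow pins are in place. Handing in.

```bash
python3 -c "
from station import env
print(env.close_job())"
```

```text
the job is handed in; nothing more can be done
None
```

The job is handed in at about 18.7 s of the 58 s allowed. The dibber is still gripped and is holding the button down.

- **Wheel:** I turned it about 2.37 rad clockwise in one continuous grasp, not several, because the last joint had the range for it. After I let go, the wrist image put the white line within about 0.02 rad of the index mark (0.13 allowed). The last pictures show nothing that suggests it has moved since.
- **Button:** I took the straight-handled dibber from the rack and put its shaft down the hole without touching the sides. The force followed the spring (about 3 to 4 N), then rose steeply at the stop with the tip near z = 0.056 m, where fully down is 0.057 m. I eased the push from 24 N to about 19 N before handing in, with the grip width steady at 17.5 to 18 mm.
- **Other objects:** in the final side and top views the ball-handled dibber, the mug and the yellow pins are where they were. The packet box was not in those views, but the arm never went near it after the start.
- **Disagreements:**
  - The two cameras differed by 1 to 2 mm on where the aperture is, and the side view was unreliable for the tip just before insertion; I went by the wrist view for the last correction.
  - One move was refused for a typo (a row one number short). It moved nothing, and the next call did that step.

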